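Rock the jammed pestle out of its stand and put it in the mortar

ROBOT

A 7-joint arm with a two-finger parallel gripper is mounted at the origin on a cart in front of the work surface, level with it; the furniture and walls round the work are solid. World frame = base frame: x ahead of the robot, y to its left, z up, the work surface at z = 0. Lengths are in m, angles in rad, forces in N, time in s.
With the tool pointing down it reaches from about 0.4 to 0.9 m from the base axis. Payload 5.5 kg.
Tool frame: the origin (TCP) lies midway between the tips of the shut fingers; the grasp point (between the pads) lies 19 mm behind it; z points along the fingers, y is the line along which they close (so a half turn about z gives the same grasp; the last joint's range is limited). The gripper opens to 85 mm and grips with 20 to 120 N. Pads are 22 mm wide; open, the fingers measure 114 mm over their backs; the gripper's body (76 mm by 85 mm) begins 54 mm behind the grasp point. The pads swing forward as they close: fully open they stand 13 mm farther back than shut.
Start: joints at [-1.08, 0.501, -0.427, 1.55, 0.221, 1.138, -0.21], TCP at [0.147, 0.633, 0.231] pointing down, gripper open.
Joint ranges: [-2.88, 2.88], [-0.31, 2.03], [-1.54, 1.56], [0.2, 2.42], [-1.41, 4.55], [0.19, 2.02], [-2.57, 2.57]. Speed limits (rad/s): [2.57, 2.57, 3.14, 3.14, 3.14, 3.14, 3.14].

INTERFACE

Orientations are given as a rotation vector (axis times angle).
In Python, from workcell import robot gives the robot as it stands.
- The arm moves only by the tool arm_command, never from a script. Its argument "rows" is one flat list of numbers, 7 for each row, row after row: the shift along the tool's x, y, z in m, then the turn, a rotation vector about the tool's x, y, z in rad, then the finger opening in m, from 0 to 0.0854. In form: [tx, ty, tz, ax, ay, az, gripper, tx, ty, tz, ax, ay, az, gripper, ...]. A call has 1 to 10 rows; each row is the pose to reach, as a shift and turn from the pose commanded when the call began, along the tool's axes at that moment; what a row does not reach only later rows make up. A row lasts 1/10 s, in which the tool goes at most 50 mm and 8.59 degrees, less where a joint would pass 70% of its speed; a pose out of reach is approached as far as the arm can. A call with a gripper value outside its range is refused whole. The fingers move at their own pace and stop on an object; the grip force is fixed at half the most. Time passes only in rows, so rows that repeat a pose let the fingers close. It gives the time, the measured TCP pose, the force, the opening and the grip force at its end, in the units of the state.
- robot.read_state(): the state, without advancing time (a new reading comes with each control period).
- robot.camera(name): name is "scene" or "top" or "wrist"; returns a dict with "image" (420x560x3 uint8, red, green, blue), "vfov" (degrees; the focal length in pixels is half the picture's height over the tangent of half this angle, whatever the lens; pixels are square), "cx", "cy" (the principal point, pixels), "extrinsics" (4x4, takes a point from world to camera coordinates); the wrist camera has in their place "mount" (4x4, takes a point from camera to tool coordinates, whose origin is the TCP and whose axes are the flange's). Camera axes: x right, y down, z forward; pixel columns grow to the right and rows downward; lengths in m; the calibration is good to about 2 mm. A picture is of the moment at which its call begins: read the wrist's pose just before it. There is no depth.
- robot.sign_off(): hands the job in; it is judged then, once.
The state is a dict: "clock": time; "joint_pos": joint angles; "qd": joint speeds; "joint_efforts": joint torques, N m; "tcp_pos": TCP position; "tool_rot": TCP orientation; "wrist_force": force on the tool from outside, world axes, zero at the start; "ft_torque": the same for the moment, N m; "grip_width": finger opening in m; "gripper_force": force on a finger pad.
Only numpy, scipy, OpenCV 4.12 (cv2) and the standard library are available. Lean on these libraries where they do the work, as an engineer would, in place of code of your own. Each camera call takes 0.05 s, during which the arm holds its last target. There are 200 camera calls.

TASK

The porcelain pestle is jammed between the two stiff black cheeks of its metal stand. Take it by its upper end and rock it well over, some 15 degrees, to one side and then to the other, so that both cheeks are pushed back, and only then draw it up. Lower it head first into the white mortar and let go there without dropping it; leave the glass beaker and the dropper bottle where they stand.

Things in the scene. Friction and masses are not known exactly. Their poses are not given: they have to be found in the camera images.
- pestle: White porcelain pestle, 125 mm long, upright in the stand, head down. Origin: centre of the head's flat underside (14 mm across); z runs up the shaft. Head up to 29 mm thick (7 to 13 mm above the origin), waist 16.5 mm at 29 mm, shaft widening to 21.5 mm at 112 mm. 0.13 to 0.2 kg. Grip the shaft 95 to 105 mm above the origin; held across, it pivots between the pads, so the hand need not tilt.
- stand: Aluminium stand fixed to the worktop: a channel along its y axis, base 56 (x) by 132 (y) mm; side plates at x = +-17.5 to +-25.5 mm, up to z = 62. Origin: centre of its underside. The pestle stands at x = y = 0 on a floor at z = 8 mm, its foot held by stops at y = +-16. Black rubber cheeks (33 mm wide, z = 37 to 60) slide along y and close round the pestle's waist, notched ends 9 mm off centre.
- cheek_a (a joint): Cheek on the stand's +y side: m pushed back from closed, 0 (start) to 0.014; stays where pushed, resists with 20 N. The head passes freely once both are back 6 to 7 mm; a straight pull would need 40 N or more. Leaning the shaft sideways moves it with about 10 N: 30 mm sideways along the stand's y and 4 mm down, 100 mm above the foot (17 degrees), pushes that side back 7 to 9 mm.
- cheek_b (a joint): The same for the cheek on the stand's -y side, pushed back towards -y.
- mortar: White porcelain mortar, loose, 0.62 kg: a bowl 122 mm across the rim and 71 mm high, its cavity narrowing to 36 mm across at an inner floor 12 mm above the underside. Origin: centre of its underside; z up. The pestle let go in it leans against its rim.
- beaker: Clear glass beaker, loose, about 55 mm across and 71 mm high, which may stand in the mortar's place (not the mortar). Origin: centre of its underside. Leave it alone.
- dropper: Amber glass dropper bottle with a dark dropper cap, 33 mm across, 99 mm high, standing beyond the stand. Origin: centre of its underside. Leave it alone.
There are look-alikes about, which are no part of the job. There is more than one size of the pestle; the one meant has the size given above.

How it is judged:
On the way, in this order (a step that is already met when the one before it is completed fails the run):
1. The pestle, its head still down in the stand, is leaned over (more than 4 degrees) to either side so that the cheek there is pushed back more than 3.5 mm (z of pestle in the frame of stand below 0.018 m and angle between pestle's own z axis and vertical above 0.07 rad and value of joint any of cheek_a, cheek_b above 0.0035 m), for 0.1 s.
2. Still down in the stand, it is leaned over to the other side, so that both cheeks are back more than 3.5 mm (z of pestle in the frame of stand below 0.018 m and angle between pestle's own z axis and vertical above 0.07 rad and value of joint each of cheek_a, cheek_b above 0.0035 m), for 0.1 s.
At the end, for the whole second after the job is handed in: The pestle rests in the mortar, head down: the underside of its head within 40 mm of the mortar's axis and less than 45 mm above the mortar's underside; the mortar stands upright (within 8 degrees); the pestle is at rest (horizontal distance between pestle and mortar below 0.04 m and z of pestle in the frame of mortar between 0 and 0.045 m and angle between mortar's own z axis and vertical below 0.15 rad and linear speed of pestle below 0.03 m/s); the robot touches nothing.
It fails at once if The beaker is shifted or knocked more than 30 mm (distance of beaker from where it was at the start of the episode above 0.03 m).
It fails at once if The dropper bottle is shifted or knocked more than 30 mm (distance of dropper from where it was at the start of the episode above 0.03 m).
It fails at once if The pestle is dropped into the mortar (falls there faster than 0.7 m/s, some 25 mm) (linear speed of pestle above 0.7 m/s and horizontal distance between pestle and mortar below 0.06 m and contact force between pestle and the fingers below 0.5 N).
It also fails if it takes over 45 s, if anything falls off the work surface, if the arm or the gripper's body presses on something with over 40 N, if the wrist force passes 120 N, or if a joint passes its speed limit or range.

## Working session

There is one attempt and no reset: what is moved stays moved. The work goes in short steps, Python scripts to look and compute and a tool call to move; the robot and the scene stay as the last step left them, time stands still between calls to the robot, and variables do not carry over. Pictures are saved under pics/ and viewed, at most 13 in all, crops included, and the job is handed in when it is done.

Besides the shell and the picture viewer there is one more tool, called after "Call:" by a JSON object that holds its "name" and its "arguments", one argument or row to a line. arm_command: Moves the arm, as the interface text tells. Its arguments: {"type":"object","properties":{"rows":{"type":"array"}},"required":["rows"]}

```bash
mkdir -p pics; ls
cat > h.py <<'E'
import numpy as np,cv2,json
from scipy.spatial.transform import Rotation as R
from workcell import robot
def snap(n,f):
    s=robot.read_state(); c=robot.camera(n)
    cv2.imwrite(f'pics/{f}.png',c['image'][:,:,::-1])
    if 'extrinsics' in c: E=np.array(c['extrinsics'])
    else:
        T=np.eye(4);T[:3,:3]=R.from_rotvec(s['tool_rot']).as_matrix();T[:3,3]=s['tcp_pos']
        E=np.linalg.inv(T@np.array(c['mount']))
    fl=c['image'].shape[0]/2/np.tan(np.radians(c['vfov'])/2)
    json.dump(dict(E=E.tolist(),f=fl,cx=c['cx'],cy=c['cy']),open(f'pics/{f}.json','w'))
    return s
def ray(f,u,v):
    d=json.load(open(f'pics/{f}.json'));E=np.array(d['E'])
    r=np.array([(u-d['cx'])/d['f'],(v-d['cy'])/d['f'],1]);Rt=E[:3,:3].T
    w=Rt@r; return -Rt@E[:3,3],w/np.linalg.norm(w)
def atz(f,u,v,z):
    o,w=ray(f,u,v); return o+w*(z-o[2])/w[2]
def tri(*obs):
    A=np.zeros((3,3));b=np.zeros(3);L=[]
    for f,u,v in obs:
        o,w=ray(f,u,v);P=np.eye(3)-np.outer(w,w);A+=P;b+=P@o;L.append((o,P))
    p=np.linalg.solve(A,b); return p,[np.linalg.norm(P@(p-o)) for o,P in L]
def proj(f,p):
    d=json.load(open(f'pics/{f}.json'));E=np.array(d['E']);q=E[:3,:3]@np.array(p)+E[:3,3]
    return d['f']*q[:2]/q[2]+[d['cx'],d['cy']]
E
python3 - <<'E'
from h import *
s=snap('scene','s0');snap('top','t0');snap('wrist','w0')
print(s)
a=cv2.imread('pics/s0.png');b=cv2.imread('pics/t0.png')
for n in('s0','t0','w0'):
    d=json.load(open(f'pics/{n}.json'));E=np.array(d['E']);print(n,d['f'],d['cx'],d['cy'],(-E[:3,:3].T@E[:3,3]).round(3),E[2,:3].round(2))
E
```

```text
pics
{'clock': 0.0, 'joint_pos': array([-1.07978544,  0.50186257, -0.42679312,  1.55147158,  0.22080656,
        1.13830948, -0.21028303]), 'qd': array([ 0.00074715, -0.00169549,  0.00256642, -0.00014263,  0.00036321,
       -0.00017262, -0.00146751]), 'joint_efforts': array([-4.05356859e-04, -5.69530714e+01, -5.81646815e+00, -2.80934805e+01,
        1.06451454e-02,  1.20847931e-02, -2.40440500e-05]), 'tcp_pos': array([0.14668296, 0.63250355, 0.23024132]), 'tool_rot': array([-3.56912766e-01, -3.12096283e+00,  3.09479065e-03]), 'wrist_force': array([0.49297843, 0.71435361, 0.28446376]), 'ft_torque': array([ 0.02365317,  0.02568012, -0.01721869]), 'gripper_force': 0.0, 'grip_width': 0.0850367066398694}
s0 443.7784855023706 278.07703338781334 214.33491288278296 [ 0.003 -0.772  0.546] [ 0.54  0.65 -0.53]
t0 510.7926193092408 276.60332098906076 207.69218460710846 [ 0.421 -0.168  0.931] [ 0.09 -0.01 -1.  ]
w0 340.2746792609168 275.08308951938983 207.78245965611686 [0.067 0.651 0.374] [ 0.31 -0.07 -0.95]
```

View pics/s0.png

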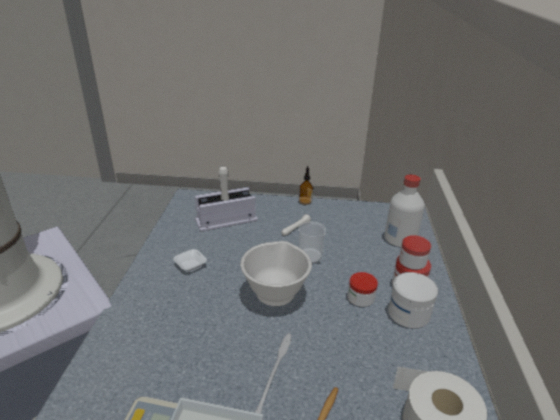

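View pics/t0.png

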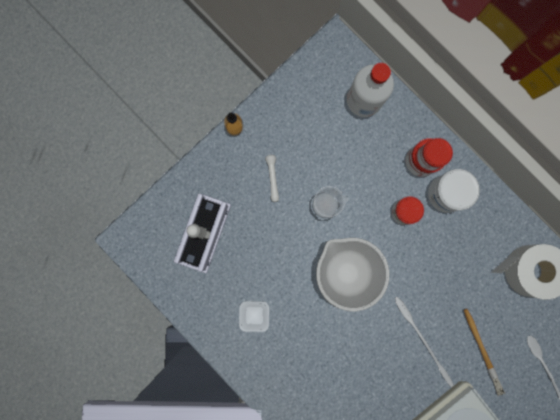

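Candidates for the pestle: the upright one in the stand (scene 225,185; top 195,232), and a small one lying loose (scene 297,225; top 273,178). The upright one fits the description. For the mortar, it is the big bowl (scene 276,275; top 352,272); the dish, pots and beaker are not. A close crop should confirm.

Run:
```python
from h import *
a=cv2.imread('pics/s0.png')[155:235,180:275];b=cv2.imread('pics/t0.png')[185:280,165:240]
c=cv2.imread('pics/w0.png')
A=cv2.resize(a,None,fx=4.2,fy=4.2,interpolation=2);B=cv2.resize(b,None,fx=5,fy=5,interpolation=2)
im=np.zeros((480,790,3),np.uint8);im[:A.shape[0],:A.shape[1]]=A;im[:B.shape[0],410:410+B.shape[1]]=B
cv2.imwrite('pics/c0.png',im)
```

```text
(no output)
```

View pics/c0.png

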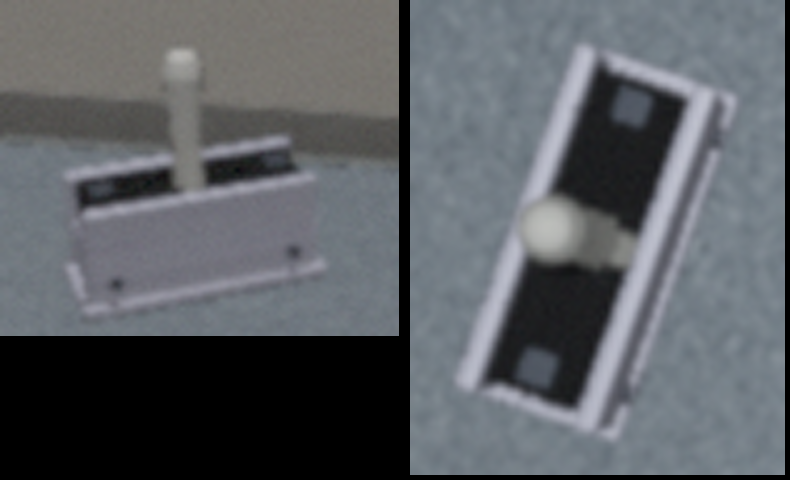

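View pics/w0.png

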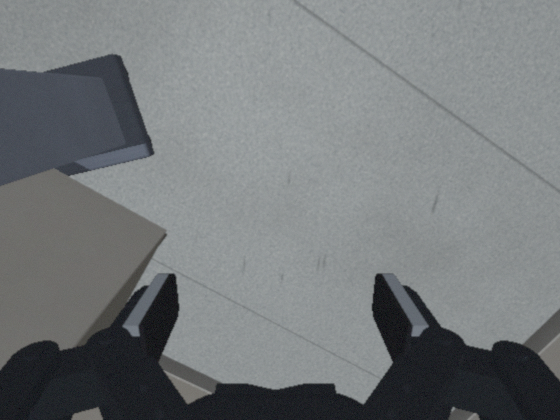

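The crop shows a large upright shaft between the two plates, with its knob at scene (223.3,169.8) and top (193,231). The wrist view shows only floor and fingers. Triangulating now.

Run:
```python
from h import *
np.set_printoptions(precision=4,suppress=True)
print('knob',tri(('s0',223.3,169.8),('t0',193,231)))
T={'A':(199.6,194),'B':(175.4,262),'C':(226,204),'D':(203,271)}
S=[(199.5,205.7),(255,197.1),(196,196.9),(249,188.3)]
for k,v in T.items():
    p=atz('t0',*v,.062);print(k,p,proj('s0',p))
for s in S: print(s,atz('s0',*s,.062))
m=atz('t0',352,273,.071);print('mortar',m,proj('s0',m), [atz('t0',*q,.071) for q in((317,273),(388,273),(352,309))])
# scene: rim centre
import math
best=[]
for t in np.linspace(0,2*np.pi,8,endpoint=False): best.append(proj('s0',m+.061*np.array([math.cos(t),math.sin(t),0])))
print(np.array(best).round())
for n,q,z in(('beaker',(327,204),.05),('drop',(233,124),.05),('small',(273,178),.01),('dish',(254,316),.01)): print(n,atz('t0',*q,z))
# circle fit in top: bright pixels
g=cv2.imread('pics/t0.png');g=g[225:320,300:400].astype(int);mk=((g[:,:,0]-g[:,:,2])<8)&(g.min(2)>110)
ys,xs=np.nonzero(mk);print(xs.min()+300,xs.max()+300,ys.min()+225,ys.max()+225)
```

```text
knob (array([ 0.4534, -0.0438,  0.1239]), [np.float64(0.0006595272420888784), np.float64(0.0006595272420889006)])
A [ 0.5187 -0.0429  0.062 ] [248.2029 186.4847]
B [ 0.4023 -0.006   0.062 ] [195.1753 195.3408]
C [ 0.5025 -0.0884  0.062 ] [254.3862 196.5319]
D [ 0.3882 -0.053   0.062 ] [200.6396 206.1541]
(199.5, 205.7) [ 0.3872 -0.0499  0.062 ]
(255, 197.1) [ 0.502  -0.0913  0.062 ]
(196, 196.9) [ 0.4003 -0.013   0.062 ]
(249, 188.3) [ 0.5151 -0.0509  0.062 ]
mortar [ 0.3902 -0.3032  0.071 ] [276.0355 260.669 ] [array([ 0.389 , -0.2446,  0.071 ]), array([ 0.3914, -0.3635,  0.071 ]), array([ 0.3308, -0.3036,  0.071 ])]
[[302. 248.]
 [280. 240.]
 [255. 244.]
 [241. 258.]
 [247. 275.]
 [272. 284.]
 [299. 279.]
 [311. 263.]]
beaker [ 0.5073 -0.2622  0.05  ]
drop [ 0.6448 -0.0955  0.05  ]
small [ 0.5566 -0.1677  0.01  ]
dish [ 0.3087 -0.1391  0.01  ]
316 399 238 310
```

```bash
cat >> h.py <<'E'
def shift(p,yaw=None):
    "tool-frame shift/turn from the measured pose to TCP p, tool down, tool y along world angle yaw (deg)"
    s=robot.read_state();M=R.from_rotvec(s['tool_rot']);o=[M.inv().apply(np.array(p)-s['tcp_pos']).round(4)]
    if yaw is not None:
        y=np.radians(yaw);Y=np.array([np.cos(y),np.sin(y),0]);Z=np.array([0,0,-1.]);X=np.cross(Y,Z)
        o.append((M.inv()*R.from_matrix(np.c_[X,Y,Z])).as_rotvec().round(4))
    print(s['clock'],s['tcp_pos'].round(4),s['wrist_force'].round(1),s['grip_width'].round(4),s['gripper_force'],*o)
E
python3 -c "
from h import *
shift([.42,.25,.24],72);shift([.453,-.046,.24],72)"
```

```text
Traceback (most recent call last):
  File "h.py", line 34, in shift
    print(s['clock'],s['tcp_pos'].round(4),s['wrist_force'].round(1),s['grip_width'].round(4),s['gripper_force'],*o)
                                                                     ^^^^^^^^^^^^^^^^^^^^^
AttributeError: 'float' object has no attribute 'round'
```

```bash
sed -i "s/s\['grip_width'\].round(4)/round(s['grip_width'],4)/" h.py
python3 -c "
from h import *
shift([.42,.25,.24],72);shift([.453,-.046,.24],72)"
```

```text
0.15 [0.1467 0.6327 0.2305] [0.  0.2 0.3] 0.0855 0.0 [-0.3526 -0.3111 -0.009 ] [-0.0015  0.      0.0864]
0.15 [0.1467 0.6327 0.2305] [0.  0.2 0.3] 0.0855 0.0 [-0.4516 -0.592  -0.0086] [-0.0015  0.      0.0864]
```

Call:
{"name": "arm_command", "arguments": {
  "rows": [-0.353,-0.311,-0.01,0,0,0.086,0.085,-0.353,-0.311,-0.01,0,0,0.086,0.085,-0.353,-0.311,-0.01,0,0,0.086,0.085,-0.353,-0.311,-0.01,0,0,0.086,0.085,-0.353,-0.311,-0.01,0,0,0.086,0.085,-0.353,-0.311,-0.01,0,0,0.086,0.085,-0.353,-0.311,-0.01,0,0,0.086,0.085,-0.353,-0.311,-0.01,0,0,0.086,0.085,-0.353,-0.311,-0.01,0,0,0.086,0.085,-0.353,-0.311,-0.01,0,0,0.086,0.085]
}}

```text
clock: 1.15
tcp_pos: [0.4232, 0.2453, 0.2413]
tool_rot: [0.501, 3.1, -0.003]
wrist_force: [0.1, -0.1, -0.9]
grip_width: 0.0847
gripper_force: 0.0
```

```bash
python3 -c "
from h import *
shift([.453,-.046,.24],72)"
```

```text
1.15 [0.4232 0.2453 0.2413] [ 0.1 -0.1 -0.9] 0.0847 0.0 [-0.1201 -0.2671  0.0019] [-0.0016  0.0015 -0.0064]
```

Call:
{"name": "arm_command", "arguments": {
  "rows": [-0.12,-0.267,0,0,0,0,0.085,-0.12,-0.267,0,0,0,0,0.085,-0.12,-0.267,0,0,0,0,0.085,-0.12,-0.267,0,0,0,0,0.085,-0.12,-0.267,0,0,0,0,0.085,-0.12,-0.267,0,0,0,0,0.085,-0.12,-0.267,0,0,0,0,0.085,-0.12,-0.267,0,0,0,0,0.085,-0.12,-0.267,0,0,0,0,0.085]
}}

```text
clock: 2.05
tcp_pos: [0.452, -0.0391, 0.2411]
tool_rot: [-0.488, -3.103, -0.001]
wrist_force: [0.3, -0.0, -0.6]
grip_width: 0.0851
gripper_force: 0.0
```

```bash
python3 -c "
from h import *
shift([.453,-.046,.24],72)
snap('wrist','w1')
for p in([.453,-.046,.133],[.453,-.046,.062]): print(proj('w1',p))"
```

```text
2.05 [ 0.452  -0.0391  0.2411] [ 0.3 -0.  -0.6] 0.0851 0.0 [-0.0031 -0.0062  0.0011] [ 0.0004 -0.0007  0.002 ]
[267.48839634 207.74044988]
[268.9678436  184.72558686]
```

View pics/w1.png

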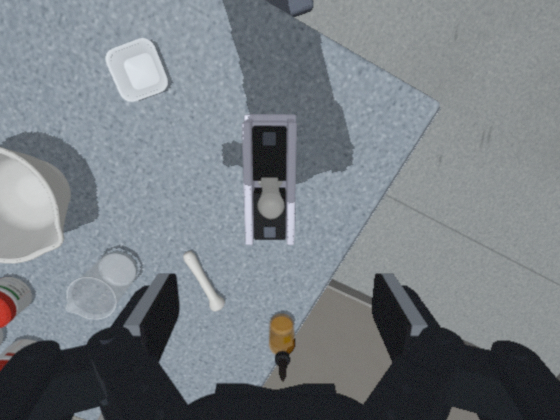

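Wrist view: knob at (271,205), centred between the plates (x 245 to 296), and the stand's edges are upright in the image, so the yaw is right.

```bash
python3 -c "
from h import *
a=('w1',271,206);s=('s0',223.3,169.8);t=('t0',193,231)
print(tri(a,s,t),tri(a,s),tri(a,t))
b=atz('w1',270.5,180,.062);print(b)
p=[atz('w1',u,v,.062) for u,v in((248,117),(295,117),(247,243),(293,243))];print(p,np.mean(p,0))
p=tri(a,s,t)[0];shift([p[0],p[1],.087],72)"
```

```text
(array([ 0.45396867, -0.04378079,  0.12421351]), [np.float64(0.0011806118593492465), np.float64(0.00043478268471437156), np.float64(0.00119952884290284)]) (array([ 0.45478576, -0.04375643,  0.12375602]), [np.float64(0.000569311615665742), np.float64(0.0005693116156657658)]) (array([ 0.45306975, -0.04378612,  0.12953834]), [np.float64(0.0006533601882496393), np.float64(0.0006533601882496896)])
[ 0.44894827 -0.04309908  0.062     ]
[array([ 0.38614338, -0.04432286,  0.062     ]), array([ 0.39937909, -0.00322494,  0.062     ]), array([ 0.50519044, -0.08709882,  0.062     ]), array([ 0.51982067, -0.0417181 ,  0.062     ])] [ 0.45263339 -0.04409118  0.062     ]
2.1 [ 0.452  -0.0388  0.2412] [-0.   0.7  0.3] 0.0851 0.0 [-0.0035 -0.0042  0.1542] [ 0.0004 -0.0005  0.003 ]
```

Call:
{"name": "arm_command", "arguments": {
  "rows": [-0.003,-0.004,0.05,0,0,0,0.085,-0.003,-0.004,0.08,0,0,0,0.085,-0.003,-0.004,0.11,0,0,0,0.085,-0.003,-0.004,0.13,0,0,0,0.085,-0.003,-0.004,0.145,0,0,0,0.085,-0.003,-0.004,0.154,0,0,0,0.085,-0.003,-0.004,0.154,0,0,0,0.085,-0.003,-0.004,0.154,0,0,0,0.085]
}}

```text
clock: 2.9
tcp_pos: [0.4541, -0.0445, 0.0877]
tool_rot: [0.489, 3.103, 0.0]
wrist_force: [-0.1, 1.3, -0.1]
grip_width: 0.0849
gripper_force: 0.0
```

```bash
python3 -c "
from h import *
shift([.4535,-.044,.087],72)"
```

```text
2.9 [ 0.4541 -0.0445  0.0877] [-0.1  1.3 -0.1] 0.0849 0.0 [0.0008 0.0003 0.0007] [0.0003 0.0003 0.0016]
```

Close on the shaft.

Call:
{"name": "arm_command", "arguments": {
  "rows": [0,0,0,0,0,0,0.04,0,0,0,0,0,0,0.01,0,0,0,0,0,0,0.005,0,0,0,0,0,0,0.005,0,0,0,0,0,0,0.005,0,0,0,0,0,0,0.005,0,0,0,0,0,0,0.005,0,0,0,0,0,0,0.005]
}}

```text
clock: 3.7
tcp_pos: [0.4541, -0.0455, 0.0876]
tool_rot: [0.491, 3.102, -0.0]
wrist_force: [-1.4, -0.6, 4.5]
grip_width: 0.0195
gripper_force: 58.5
```

```bash
python3 -c "
from h import *
shift([.4535,-.044,.087],72)"
```

```text
3.7 [ 0.4541 -0.0455  0.0876] [-1.4 -0.6  4.5] 0.0195 58.50257231213618 [0.001  0.0012 0.0006] [-0.      0.0006  0.0001]
```

Call:
{"name": "arm_command", "arguments": {
  "rows": [-0.005,0,0,0,0,0,0.005,-0.01,0,0.0005,0,0,0,0.005,-0.015,0,0.001,0,0,0,0.005,-0.02,0,0.002,0,0,0,0.005,-0.025,0,0.003,0,0,0,0.005,-0.03,0,0.004,0,0,0,0.005,-0.03,0,0.004,0,0,0,0.005,-0.03,0,0.004,0,0,0,0.005]
}}

```text
clock: 4.5
tcp_pos: [0.4797, -0.0535, 0.0833]
tool_rot: [-0.489, -3.098, -0.001]
wrist_force: [-8.7, 2.6, 14.2]
grip_width: 0.0195
gripper_force: 60.6
```

```bash
python3 -c "
from h import *
shift([.4541,-.0455,.0876],72);snap('scene','s1');snap('top','t1')
a=cv2.imread('pics/s1.png')[130:250,150:290];b=cv2.imread('pics/t1.png')[180:285,150:255]
cv2.imwrite('pics/c1.png',np.hstack([cv2.resize(a,(420,360),interpolation=2),cv2.resize(b,(360,360),interpolation=2)]))"
```

```text
4.5 [ 0.4797 -0.0535  0.0833] [-8.7  2.6 14.2] 0.0195 60.56401073903544 [ 0.0268 -0.0003 -0.0041] [-0.0005 -0.0055  0.0008]
```

View pics/c1.png

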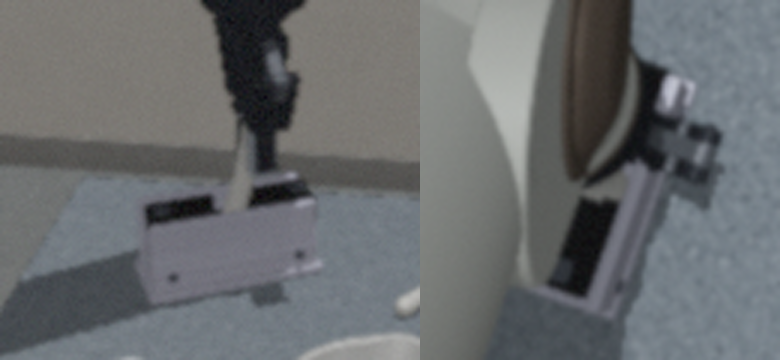

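The pestle is leaning and its side's cheek is pushed (reached 27 mm, about 15°). Push a touch further, then swing to the other side.

Call:
{"name": "arm_command", "arguments": {
  "rows": [-0.003,0,0.0005,0,0,0,0.005,-0.006,0,0.001,0,0,0,0.005,-0.006,0,0.001,0,0,0,0.005,0.003,0,-0.0005,0,0,0,0.005,0.012,0,-0.0025,0,0,0,0.005,0.021,0,-0.0035,0,0,0,0.005,0.03,0,-0.004,0,0,0,0.005]
}}

```text
clock: 5.3
tcp_pos: [0.4547, -0.0452, 0.0879]
tool_rot: [0.491, 3.1, 0.0]
wrist_force: [4.9, -1.9, 1.4]
grip_width: 0.0192
gripper_force: 58.6
```

```bash
python3 -c "
from h import *
shift([.4541,-.0455,.0876],72)"
```

```text
5.3 [ 0.4547 -0.0452  0.0879] [ 4.9 -1.9  1.4] 0.0192 58.55700117586821 [ 0.0004 -0.0005  0.0003] [0.0007 0.0031 0.0002]
```

Call:
{"name": "arm_command", "arguments": {
  "rows": [0.006,0,0,0,0,0,0.005,0.012,0,0.0005,0,0,0,0.005,0.018,0,0.0015,0,0,0,0.005,0.024,0,0.0025,0,0,0,0.005,0.03,0,0.004,0,0,0,0.005,0.035,0,0.0045,0,0,0,0.005,0.036,0,0.005,0,0,0,0.005,0.036,0,0.005,0,0,0,0.005,0.036,0,0.005,0,0,0,0.005]
}}

```text
clock: 6.2
tcp_pos: [0.4241, -0.0347, 0.0849]
tool_rot: [0.49, 3.094, 0.001]
wrist_force: [6.4, -2.9, 16.3]
grip_width: 0.0193
gripper_force: 62.1
```

```bash
python3 -c "
from h import *
shift([.4541,-.0455,.0876],72);snap('scene','s2')
cv2.imwrite('pics/c2.png',cv2.resize(cv2.imread('pics/s2.png')[140:240,170:290],(720,600),interpolation=2))"
```

```text
6.2 [ 0.4241 -0.0347  0.0849] [ 6.4 -2.9 16.3] 0.0193 62.10366712301038 [-0.0319 -0.001  -0.0024] [ 0.0022  0.0092 -0.0001]
```

View pics/c2.png

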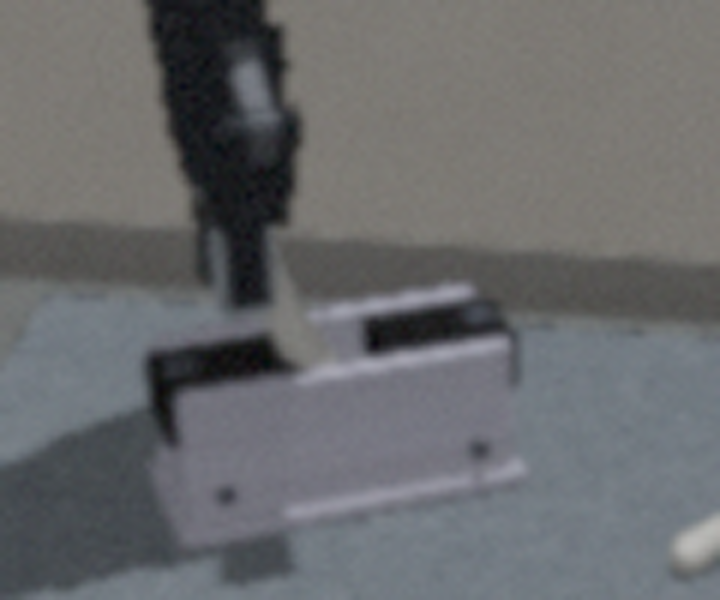

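Leaned the other way, with a clear gap left by the far cheek (between pixels 325 and 365). Bring it upright and draw up gently.

Call:
{"name": "arm_command", "arguments": {
  "rows": [-0.009,0,-0.002,0,0,0,0.005,-0.018,0,-0.003,0,0,0,0.005,-0.027,0,-0.004,0,0,0,0.005,-0.034,0,-0.005,0,0,0,0.005,-0.034,0,-0.01,0,0,0,0.005,-0.034,0,-0.018,0,0,0,0.005,-0.034,0,-0.026,0,0,0,0.005]
}}

```text
clock: 6.95
tcp_pos: [0.4515, -0.0447, 0.1087]
tool_rot: [-0.491, -3.102, 0.0]
wrist_force: [-2.6, -1.1, -3.8]
grip_width: 0.0193
gripper_force: 60.5
```

```bash
python3 -c "
from h import *
shift([.4541,-.0455,.24],72)"
```

```text
6.95 [ 0.4515 -0.0447  0.1087] [-2.6 -1.1 -3.8] 0.0193 60.504228181089275 [-0.0027 -0.     -0.1313] [-0.0004 -0.0005  0.0004]
```

Call:
{"name": "arm_command", "arguments": {
  "rows": [0,0,-0.01,0,0,0,0.005,0,0,-0.025,0,0,0,0.005,0,0,-0.04,0,0,0,0.005,0,0,-0.06,0,0,0,0.005,0,0,-0.08,0,0,0,0.005,0,0,-0.1,0,0,0,0.005,0,0,-0.12,0,0,0,0.005,0,0,-0.13,0,0,0,0.005,0,0,-0.13,0,0,0,0.005]
}}

```text
clock: 7.85
tcp_pos: [0.4536, -0.0446, 0.2405]
tool_rot: [0.49, 3.098, 0.001]
wrist_force: [0.8, 0.2, -0.9]
grip_width: 0.0192
gripper_force: 60.4
```

```bash
python3 -c "
from h import *
shift([.39,-.303,.24],72);snap('scene','s3')"
```

```text
7.85 [ 0.4536 -0.0446  0.2405] [ 0.8  0.2 -0.9] 0.0192 60.43058547831606 [-1.920e-02 -2.654e-01  2.000e-04] [0.0016 0.0052 0.0003]
```

View pics/s3.png

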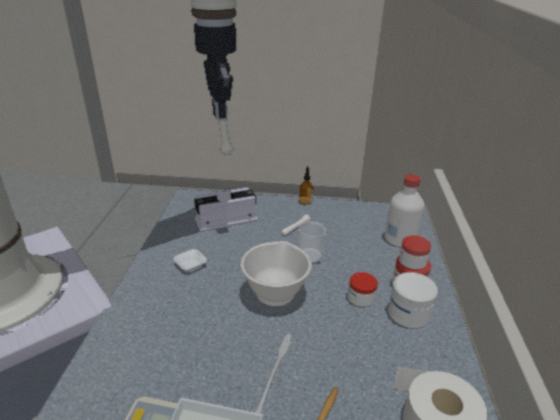

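The pestle hangs free, head down at (228,152). The beaker, bottle and stand are unchanged, and the mortar is still at (276,275). Traverse to above the mortar.

Call:
{"name": "arm_command", "arguments": {
  "rows": [-0.001,-0.02,0,0,0,0,0.005,-0.004,-0.05,0,0,0,0,0.005,-0.007,-0.085,0,0,0,0,0.005,-0.009,-0.12,0,0,0,0,0.005,-0.012,-0.155,0,0,0,0,0.005,-0.015,-0.19,0,0,0,0,0.005,-0.017,-0.22,0,0,0,0,0.005,-0.018,-0.245,0,0,0,0,0.005,-0.019,-0.26,0,0,0,0,0.005,-0.019,-0.265,0,0,0,0,0.005]
}}

```text
clock: 8.9
tcp_pos: [0.3868, -0.3041, 0.2371]
tool_rot: [-0.495, -3.1, 0.0]
wrist_force: [-0.4, 0.2, -1.8]
grip_width: 0.0191
gripper_force: 60.4
```

```bash
python3 -c "
from h import *
shift([.39,-.303,.093],72);snap('scene','s4');snap('wrist','w4')
print(proj('s4',[.39,-.303,.16]),proj('w4',[.39,-.303,.071]))
a=cv2.imread('pics/s4.png')[120:320,190:370];b=cv2.imread('pics/w4.png')
cv2.imwrite('pics/c4.png',np.hstack([cv2.resize(a,(360,400),interpolation=2),cv2.resize(b,(440,400))[:, :440]]))"
```

```text
8.9 [ 0.3868 -0.3041  0.2371] [-0.4  0.2 -1.8] 0.0191 60.413166489161085 [-0.003   0.0021  0.1441] [-0.0006 -0.0018 -0.0027]
[276.79367448 217.20436403] [277.28258326 188.00426146]
```

View pics/c4.png

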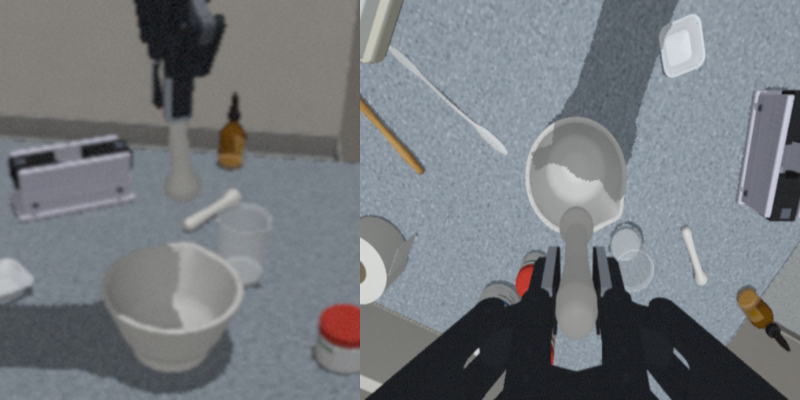

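The foot hangs over the middle of the bowl, about 5 mm off centre. Lower it most of the way.

Call:
{"name": "arm_command", "arguments": {
  "rows": [0,0.002,0.015,0,0,0,0.005,0,0.002,0.035,0,0,0,0.005,0,0.002,0.055,0,0,0,0.005,0,0.002,0.075,0,0,0,0.005,0,0.002,0.095,0,0,0,0.005,0,0.002,0.11,0,0,0,0.005,0,0.002,0.12,0,0,0,0.005,0,0.002,0.128,0,0,0,0.005,0,0.002,0.132,0,0,0,0.005,0,0.002,0.132,0,0,0,0.005]
}}

```text
clock: 10.0
tcp_pos: [0.3888, -0.3003, 0.1061]
tool_rot: [-0.49, -3.103, -0.0]
wrist_force: [0.2, -0.0, -1.1]
grip_width: 0.019
gripper_force: 60.4
```

Call:
{"name": "arm_command", "arguments": {
  "rows": [0,0,0.002,0,0,0,0.005,0,0,0.004,0,0,0,0.005,0,0,0.006,0,0,0,0.005,0,0,0.006,0,0,0,0.005]
}}

```text
clock: 10.4
tcp_pos: [0.3887, -0.3006, 0.1002]
tool_rot: [-0.491, -3.103, -0.0]
wrist_force: [0.1, -0.1, -1.2]
grip_width: 0.0194
gripper_force: 60.4
```

Call:
{"name": "arm_command", "arguments": {
  "rows": [0,0,0.002,0,0,0,0.005,0,0,0.004,0,0,0,0.005,0,0,0.006,0,0,0,0.005,0,0,0.006,0,0,0,0.005]
}}

```text
clock: 10.8
tcp_pos: [0.3885, -0.3004, 0.0939]
tool_rot: [-0.491, -3.102, -0.0]
wrist_force: [0.2, 0.2, -1.9]
grip_width: 0.0192
gripper_force: 60.4
```

Call:
{"name": "arm_command", "arguments": {
  "rows": [0,0,0.001,0,0,0,0.005,0,0,0.002,0,0,0,0.005,0,0,0.003,0,0,0,0.005,0,0,0.003,0,0,0,0.005]
}}

```text
clock: 11.2
tcp_pos: [0.3882, -0.3007, 0.0912]
tool_rot: [-0.491, -3.102, -0.0]
wrist_force: [-1.3, -0.1, 0.6]
grip_width: 0.0191
gripper_force: 60.7
```

Contact. Now lean it towards the rim (tool +x) before letting go.

Call:
{"name": "arm_command", "arguments": {
  "rows": [0.006,0,0.001,0,0,0,0.005,0.012,0,0.0015,0,0,0,0.005,0.018,0,0.0025,0,0,0,0.005,0.024,0,0.0035,0,0,0,0.005,0.03,0,0.005,0,0,0,0.005,0.036,0,0.007,0,0,0,0.005,0.036,0,0.007,0,0,0,0.005]
}}

```text
clock: 11.9
tcp_pos: [0.3549, -0.2907, 0.0855]
tool_rot: [0.492, 3.1, -0.003]
wrist_force: [1.3, -1.9, 9.9]
grip_width: 0.0191
gripper_force: 61.6
```

```bash
python3 -c "
from h import *
shift([.35,-.29,.093],72);snap('scene','s5')
cv2.imwrite('pics/c5.png',cv2.resize(cv2.imread('pics/s5.png')[170:320,190:370],(720,600),interpolation=2))"
```

```text
11.9 [ 0.3549 -0.2907  0.0855] [ 1.3 -1.9  9.9] 0.0191 61.56135363879912 [ 0.0048 -0.0008 -0.0075] [-0.0011  0.0032 -0.0007]
```

View pics/c5.png

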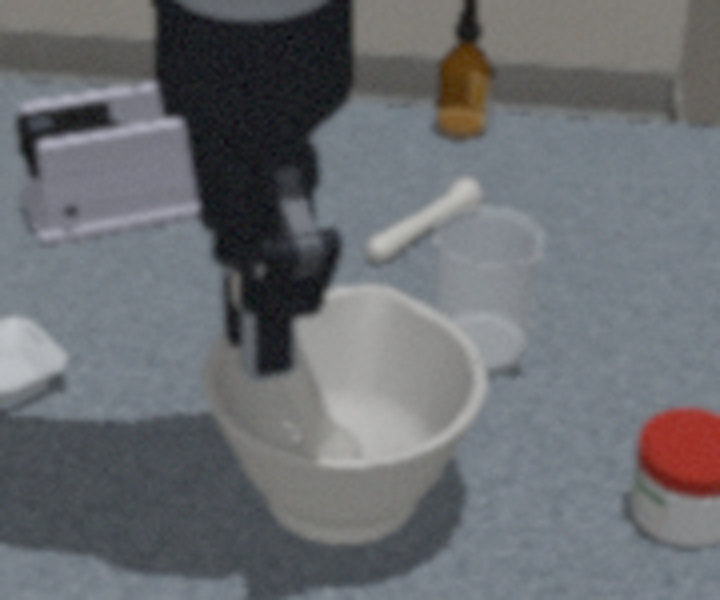

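The head is on the bowl floor, the shaft leaning and the fingers above the rim. Ease off and open gradually.

Call:
{"name": "arm_command", "arguments": {
  "rows": [0,0,-0.001,0,0,0,0.005,0,0,-0.001,0,0,0,0.019,0,0,-0.001,0,0,0,0.021,0,0,-0.001,0,0,0,0.023,0,0,-0.001,0,0,0,0.026,0,0,-0.001,0,0,0,0.03,0,0,-0.001,0,0,0,0.04,0,0,-0.001,0,0,0,0.05,0,0,-0.001,0,0,0,0.05,0,0,-0.001,0,0,0,0.05]
}}

```text
clock: 12.95
tcp_pos: [0.3545, -0.2894, 0.0853]
tool_rot: [-0.491, -3.103, -0.0]
wrist_force: [0.7, -0.6, 0.6]
grip_width: 0.0503
gripper_force: 0.0
```

Call:
{"name": "arm_command", "arguments": {
  "rows": [0,0,-0.01,0,0,0,0.05,0,0,-0.03,0,0,0,0.05,0,0,-0.06,0,0,0,0.05,0,0,-0.1,0,0,0,0.05,0,0,-0.14,0,0,0,0.05,0,0,-0.15,0,0,0,0.05,0,0,-0.15,0,0,0,0.05,0,0,-0.15,0,0,0,0.05,0,0,-0.15,0,0,0,0.05]
}}

```text
clock: 13.85
tcp_pos: [0.3535, -0.2887, 0.2337]
tool_rot: [-0.49, -3.1, -0.002]
wrist_force: [-0.2, -0.3, -0.6]
grip_width: 0.0498
gripper_force: 0.0
```

```bash
python3 -c "
from h import *
shift([.35,-.29,.093],72);snap('scene','s6')
cv2.imwrite('pics/c6.png',cv2.resize(cv2.imread('pics/s6.png')[170:320,190:370],(720,600),interpolation=2))"
```

```text
13.85 [ 0.3535 -0.2887  0.2337] [-0.2 -0.3 -0.6] 0.0498 0.0 [ 0.0025 -0.0024  0.1407] [ 0.0007 -0.0031  0.0004]
```

View pics/c6.png

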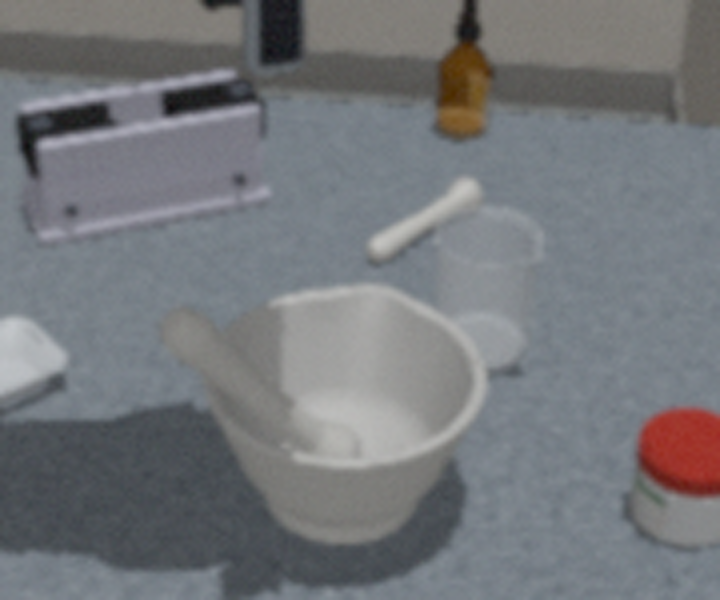

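The pestle rests in the mortar, head down near the centre and leaning on the rim; the beaker and bottle are where they were. Handing in.

```bash
python3 -c "
from h import *
print(robot.sign_off())"
```

```text
the job is handed in; nothing more can be done
None
```

I rocked the pestle to both sides, drew it up and set it head first in the mortar, where it leans on the rim; the beaker and dropper bottle look unmoved, and I handed the job in at about 14 s (no verdict was returned).

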